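Lock the sharps bin's transit bar with its linchpin

TASK

The sharps bin is ready for the courier: swing the bracket's hinged bar all the way down over its lid, push the linchpin right home through the hole in the locking post from the side that faces the robot, and then flip the linchpin's sprung ring over the top of the post until it snaps down onto the far end of the pin. Let go of everything, leave the bin standing in its bracket and do not push the other things on the counter about.

Things in the scene. Friction and masses are not known exactly. Their poses are not given: they have to be found in the camera images.
- hole (a point): Near mouth's centre of the cross-hole in the locking post (24 mm square bare steel, at the bar's free end). Hole level, round, 11.5 mm wide, chamfered to 14.5, right through; axis 167 mm above the counter, 11 below the post's top, 15 above the closed bar's upper face. x = the way the pin goes in (away from the robot), y along the bar to its hinge, z up; turns with the bracket.
- post_top (a point): Centre of the locking post's flat top, 178 mm above the counter, 12 mm beyond the near face. Axes as hole. The bracket is a grey 150 x 256 mm plate, 4 mm thick, bolted down, a post at each end, the bin between them.
- bar_hinge (a point): On the axis of the bar's hinge, 149 mm above the counter on the second post, 216 mm from the locking post along +y of hole. Axes as hole.
- bar_press (a point): Middle of the bar's upper face, 160 mm from the hinge axis, 56 mm short of the locking post: a place to press it down. Moves with the bar: z is normal to its upper face, y along it to the hinge. At angle 0 it is 152 mm above the counter.
- bar (a joint): Angle (rad) of the steel bar, 30 mm wide, 6 thick, 262 long from the hinge; a slot passes over the locking post, a 28 mm tab lies beyond. 0 = level, down over the bin's lid on its stop; grows as it is raised. Starts at 0.45 to 0.8. The stiff hinge stays where it is left; about 1 to 6 N at bar_press move it down.
- pin_grip (a point): Steel linchpin, lying: centre of the grip on its head, 8 mm above the counter, between flat upright side faces 16 mm apart, 26 long, 16 high. x along the pin to its tip, y along the ring's pivot, z up as it lies (keep it up when inserting). Round shank 10 mm thick, 38 long, rounded end, begins at the shoulder 13 mm ahead. Ring pivot 15 mm behind on the axis, head ends 23 behind. 0.13 kg.
- pin_shoulder (a point): On the pin's axis at the shoulder, the head's flat face around the shank's root, which meets the post's near face when the pin is home. Axes as pin_grip. Once let go, the shank can tip about 0.1 rad in the hole, head down.
- pin_tip (a point): Very end of the shank, 51 mm ahead of pin_grip. Axes as pin_grip.
- ring_bow (a point): Middle of the bow of the linchpin's ring: 5 mm steel wire in a 69 mm loop, 62 mm from pivot to here, with a black rubber sleeve 8 mm thick over 40 mm of the bow. At the start it lies stretched out behind the head, about 4.5 mm above the counter. Its axes are the pin's when the ring joint is 0 and turn about y with the ring.
- ring (a joint): Ring angle (rad): 0 = folded back behind the head (bow 3.5 mm below the pin's axis), 1.6 = straight up, 3.05 = folded forward, bow lying on top of the shank near its tip, locked. An over-centre spring (about 2 N at the bow) holds it at 0 and throws it on to 3.05 once past about 1.7. It swings through the pin's +z side only.
- bin: Yellow sharps bin with white lid, 116 mm square, 137 mm high, 0.6 kg, loose in the bracket between the posts; origin at the centre of its underside.
- marker: Bystander: black-capped marker pen, 135 mm, lying; origin underneath its middle.
- marker2: Bystander: blue-capped marker pen, 135 mm, lying; origin underneath its middle.
- cassette: Bystander: white test cassette 72 x 22 x 5 mm, lying flat; origin underneath its middle.
- dropper: Bystander: dropper bottle, 24 mm diameter, 60 mm high; origin underneath.
- tube_rack: Bystander: white tube rack with tubes, 110 x 60 x 70 mm; origin underneath.
- tape: Bystander: roll of clear tape lying flat, 60 mm diameter, 19 mm high; origin underneath.
There are look-alikes about, which are no part of the job. What is meant by the part that bears pin_grip is not turquoise, and is the smaller of those in its own colour. Several things have the shape of the bin; the one meant has the colours described above.

How it is judged (in metres and radians):
On the way, in this order (a step that is already met when the one before it is completed fails the run):
1. the bar is down on the bin's lid (value of joint bar below 0.04 rad), for 0.2 s.
2. the linchpin is home in the post's hole, above the closed bar (value of joint bar below 0.04 rad and x of pin_shoulder in the frame of hole between -0.004 and 0.004 m and y of pin_shoulder in the frame of hole between -0.004 and 0.004 m and z of pin_shoulder in the frame of hole between -0.005 and 0.005 m and angle between the x axis of pin_grip and the x axis of hole, either way round below 0.2 rad and x of pin_tip in the frame of hole above 0.032 m), for 0.2 s.
3. the ring has snapped over onto the pin's far end (all of step 2 and value of joint ring above 2.9 rad), for 0.2 s.
At the end, for the whole second after the job is handed in: The bar is down (within 0.04 rad), the linchpin's shoulder is at the post's near face and on the hole's axis (4 mm along and across, 5 mm in height, 0.2 rad), its ring is folded over onto the far end (over 2.9 rad), the bin stands upright, and all is at rest and let go (all of step 3 and angle between bin's own z axis and vertical below 0.1 rad and linear speed of bin below 0.02 m/s and velocity of joint ring below 0.2 rad/s and velocity of joint bar below 0.1 rad/s); the robot touches nothing.
It fails at once if the sharps bin is tipped or pulled out of its place (angle between bin's own z axis and vertical above 0.15 rad or distance of bin from where it was at the start of the episode above 0.02 m).
It fails at once if another thing on the counter is pushed more than 40 mm (distance of any of marker, marker2, cassette, dropper, tube_rack, tape from where it was at the start of the episode above 0.04 m).
It also fails if it takes over 72 s, if anything falls off the work surface, if the arm or the gripper's body presses on something with over 40 N, if the wrist force passes 120 N, or if a joint passes its speed limit or range.

ROBOT

A 6-joint arm with a two-finger parallel gripper is mounted at the origin on the work surface. World frame = base frame: x ahead of the robot, y to its left, z up, the work surface at z = 0. Lengths are in m, angles in degrees, forces in N, time in s.
With the tool pointing down it reaches from about 0.4 to 0.825 m from the base axis. Payload 7 kg.
Tool frame: the origin (TCP) lies at the very end of the fingers, on their centre line; the grasp point (between the pads) lies 19 mm behind it; z points along the fingers, y is the line along which they close (so a half turn about z gives the same grasp; the last joint's range is limited). The gripper opens to 88 mm and grips with 3 to 60 N. Pads are 19 mm wide; open, the fingers measure 130 mm over their backs; the gripper's body (78 mm by 193 mm) begins 47 mm behind the grasp point.
Start: joints at [-49.842, 20.546, 0.682, 0, -70.136, -16.507], TCP at [0.271, -0.618, 0.227] pointing down, gripper open.
Joint ranges: [-176.03, 176.03], [-82.01, 121.73], [-58.28, 71.71], [-173.87, 95.51], [-174.79, -0.11], [-173.66, 173.66]. Speed limits (degrees/s): [136.94, 136.94, 172.46, 180, 180, 180].

INTERFACE

Orientations are given as [roll, pitch, yaw] about the fixed x, y, z axes, in that order (R = Rz(yaw) Ry(pitch) Rx(roll)).
In Python, from plant import ctrl gives the robot as it stands.
- The arm moves only by the tool carry_out, never from a script. Its argument "deltas" is a list that holds one entry, the list of rows, each a list of 5 numbers: the shift along the tool's x, y, z scaled (see below), then the turn about the tool's z scaled (see below), then the opening, from -1 (shut) to 1 (fully open). A call has 1 to 5 rows; each row is the pose to reach, as a shift and turn from the pose commanded when the call began, along the tool's axes at that moment, turning the shorter way round; what a row does not reach only later rows make up. The controller multiplies each number of a shift by 20 cm and each number of a turn by 2 pi rad. A row lasts 1/10 s, in which the tool goes at most 50 mm and 8.59 degrees, less where a joint would pass 70% of its speed; a pose out of reach is approached as far as the arm can. A call with a number of a shift or a turn outside -1 to 1 is refused whole. A call with a gripper value outside its range is refused whole. The fingers move at their own pace and stop on an object; the grip force is fixed at half the most. Time passes only in rows, so rows that repeat a pose let the fingers close. It gives the time, the measured TCP pose, the force, the opening and the grip force at its end, in the units of the state.
- ctrl.get_obs(): the state, without advancing time (a new reading comes with each control period).
- ctrl.snapshot(name): name is "scene" or "top" or "wrist"; returns a dict with "color" (480x640x3 uint8, red, green, blue), "camera_matrix" (3x3 intrinsics, pixels), "k1" (the pictures are not rectified: a ray, as slopes to the right and down, at radius r is drawn at 1 + k1 r^2 times it, then the intrinsics apply), "R" (3x3) and "t" (3): a world point X has camera coordinates R X + t. Camera axes: x right, y down, z forward; pixel columns grow to the right and rows downward; lengths in m; the calibration is good to about 2 mm. A picture is of the moment at which its call begins. There is no depth.
- ctrl.close_job(): hands the job in; it is judged then, once.
Trained networks look in a picture, given as the dict that the camera call returned (one of the last four; its "shot" number tells which), for a name from the list of things; names that differ only in an ending like _2 or _b are one class to them, and where a whole thing is asked for, a point or a joint stands for the part that bears it (a point fixed in the world has none). Each returns a list of dicts, best first, with "p" (0 to 1); they miss things now and then, are a little off and sometimes report something else, mostly with a low value. They report only what shows in the picture. A call takes as long as a camera call. They do not tell look-alikes from the thing itself.
- ctrl.search_frame(picture, name): "centre" ([column, row] in pixels, amid what is visible of it).
- ctrl.silhouettes(picture, name): "mask" (480x640 bool, what is visible of it) and "centre" ([column, row] in pixels, amid what is visible of it).
- ctrl.spot_point(picture, name): "centre" ([column, row] in pixels: a listed point, or the origin of a listed thing).
The state is a dict: "clock": time; "joint_pos": joint angles; "qvel": joint speeds; "tau": joint torques, N m; "tool_pos": TCP position; "orientation": TCP orientation; "force": force on the tool from outside, world axes, zero at the start; "moment": the same for the moment, N m; "opening": finger opening in m; "gripper_force": force on a finger pad.
Only numpy, scipy, OpenCV 4.12 (cv2) and the standard library are available. Lean on these libraries where they do the work, as an engineer would, in place of code of your own. Each camera call takes 0.05 s, during which the arm holds its last target. There are 200 camera calls.

## Working session

There is one attempt and no reset: what is moved stays moved. The work goes in short steps, Python scripts to look and compute and a tool call to move; the robot and the scene stay as the last step left them, time stands still between calls to the robot, and variables do not carry over. Pictures are saved under pics/ and viewed, at most 10 in all, crops included, and the job is handed in when it is done.

Besides the shell and the picture viewer there is one more tool, called after "Request:" by a JSON object that holds its "api" and its "payload", one argument or row to a line. carry_out: Moves the arm, as the interface text tells. Its arguments: {"type":"object","properties":{"deltas":{"type":"array"}},"required":["deltas"]}

```bash
ls; mkdir -p pics; cat > h.py <<'E'
import numpy as np, cv2
from plant import ctrl
def shot(n,name=None):
    s=ctrl.snapshot(n)
    if name: cv2.imwrite(f'pics/{name}.png',s['color'][:,:,::-1])
    return s
def ray(s,px):
    K=np.array(s['camera_matrix']);R=np.array(s['R']);t=np.array(s['t'])
    d=np.array([(px[0]-K[0,2])/K[0,0],(px[1]-K[1,2])/K[1,1]]);u=d.copy()
    for _ in range(20): u=d/(1+s['k1']*(u@u))
    v=R.T@np.array([u[0],u[1],1.]); return -R.T@t, v/np.linalg.norm(v)
def at_z(s,px,z):
    o,v=ray(s,px); return o+v*(z-o[2])/v[2]
def proj(s,X):
    c=np.array(s['R'])@np.array(X)+np.array(s['t']); u=c[:2]/c[2]; u=u*(1+s['k1']*(u@u))
    K=np.array(s['camera_matrix']); return np.array([K[0,0]*u[0]+K[0,2],K[1,1]*u[1]+K[1,2]])
def tri(obs):
    A=np.zeros((3,3));b=np.zeros(3)
    for s,px in obs:
        o,v=ray(s,px);P=np.eye(3)-np.outer(v,v);A+=P;b+=P@o
    return np.linalg.solve(A,b)
E
python3 - <<'E'
from h import *
np.set_printoptions(precision=4,suppress=True)
o=ctrl.get_obs();print(o)
S={n:shot(n,n+'0') for n in('scene','top')}
for n,s in S.items():
    print(n,(-s['R'].T@s['t']),s['camera_matrix'][0,0])
    for k in('hole','post_top','bar_hinge','bar_press','pin_grip','pin_shoulder','pin_tip','ring_bow','bin','marker','marker2','cassette','dropper','tube_rack','tape'):
        print(k,[(np.round(d['centre']).astype(int).tolist(),round(d['p'],2)) for d in ctrl.spot_point(s,k)])
np.hstack
cv2.imwrite('pics/both.png',cv2.resize(np.vstack([S['scene']['color'],S['top']['color']])[:,:,::-1],(400,600)))
E
```

```text
pics
{'clock': 0.0, 'joint_pos': array([-49.8441,  20.5914,   0.6312,  -0.0205, -70.1357, -16.507 ]), 'qvel': array([-0.004 ,  0.0241, -0.1177,  0.048 ,  0.0659,  0.0044]), 'tau': array([  0.0005, -58.2726,  29.3063,   6.9973,   0.0069,  -0.0002]), 'tool_pos': array([ 0.2705, -0.6179,  0.2256]), 'orientation': array([ 179.9026,   -0.0088, -156.3581]), 'force': array([ 0.9891, -0.7916,  0.2603]), 'moment': array([ 0.0287,  0.0057, -0.02  ]), 'gripper_force': 0.0, 'opening': 0.08742998031896691}
scene [1.0714 0.1681 1.0374] 538.6825771459879
hole [([306, 253], 0.61)]
post_top [([305, 255], 0.73)]
bar_hinge [([416, 294], 0.78)]
bar_press [([208, 288], 0.65), ([348, 251], 0.61)]
pin_grip [([272, 154], 0.78), ([187, 367], 0.78), ([269, 224], 0.77), ([417, 290], 0.66)]
pin_shoulder [([267, 225], 0.85), ([193, 375], 0.68), ([221, 213], 0.59), ([268, 160], 0.57), ([304, 255], 0.56)]
pin_tip [([191, 393], 0.96), ([260, 238], 0.85), ([247, 167], 0.82)]
ring_bow [([182, 334], 0.7), ([285, 198], 0.62), ([309, 135], 0.61)]
bin [([354, 311], 0.66), ([467, 381], 0.63)]
marker [([388, 232], 0.89), (
[... 305 characters left out ...]
]
bar_hinge [([197, 232], 0.95), ([304, 215], 0.22)]
bar_press [([261, 213], 0.61)]
pin_grip [([425, 381], 0.81), ([366, 129], 0.75), ([434, 291], 0.72), ([374, 296], 0.6)]
pin_shoulder [([363, 125], 0.81), ([429, 374], 0.76), ([377, 289], 0.57), ([309, 222], 0.52)]
pin_tip [([377, 270], 0.96), ([435, 351], 0.75), ([355, 114], 0.58), ([307, 318], 0.34)]
ring_bow [([379, 331], 0.77), ([388, 154], 0.58)]
bin [([146, 216], 0.82), ([259, 240], 0.66)]
marker [([260, 332], 0.8), ([204, 331], 0.77)]
marker2 [([260, 332], 0.8), ([204, 331], 0.77)]
cassette [([432, 289], 0.58)]
dropper [([308, 319], 0.52)]
tube_rack [([396, 203], 0.72), ([464, 214], 0.34), ([310, 221], 0.2)]
tape [([464, 215], 0.82)]
```

View pics/scene0.png

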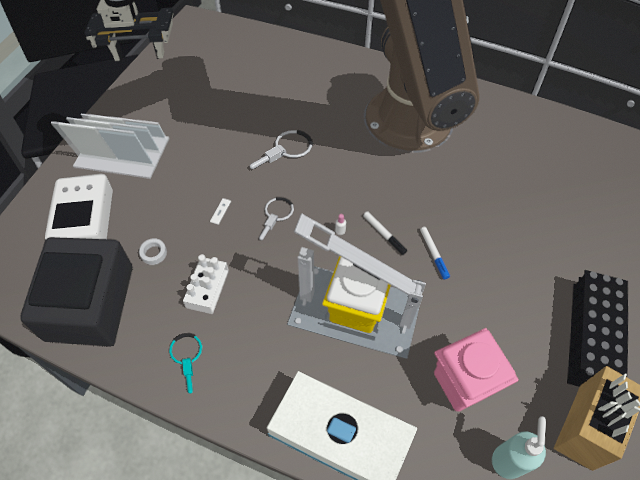

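View pics/top0.png

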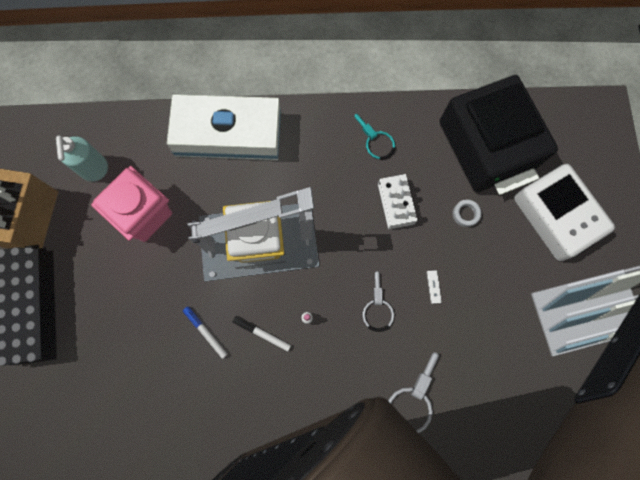

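Scene (640x480): the yellow/white bin stands in its bracket near (355,300) with the bar raised and the locking post at (306,255). There are three linchpins: turquoise at (187,370), a larger grey one at (272,152), and a smaller grey one at (270,222) (top view 377,290). The smaller grey one fits, since it is not turquoise and is the smaller of its colour. I'll confirm that in a crop and measure.

```bash
cat > m.py <<'E'
from h import *
np.set_printoptions(precision=4,suppress=True)
near={'scene':dict(hole=(306,253),post_top=(305,252),bar_hinge=(416,292),bar_press=(348,251),pin_grip=(269,224),pin_shoulder=(267,227),pin_tip=(261,238),ring_bow=(283,200)),
'top':dict(hole=(308,222),post_top=(306,216),bar_hinge=(197,232),bar_press=(261,213),pin_grip=(376,296),pin_shoulder=(377,289),pin_tip=(377,271),ring_bow=(379,330))}
acc={}
for i in range(4):
    for n in near:
        s=shot(n)
        for k,c in near[n].items():
            for d in ctrl.spot_point(s,k):
                if np.hypot(*(np.array(d['centre'])-c))<9: acc.setdefault((n,k),[]).append(d['centre']);break
        if i==0: globals()[n]=s
Z=dict(hole=.167,post_top=.178,bar_hinge=.149,pin_grip=.008,pin_shoulder=.008,pin_tip=.008,ring_bow=.0045)
for k in near['top']:
    m={n:np.median(acc[n,k],0) for n in near if (n,k) in acc}
    print(k,{n:(v,len(acc[n,k])) for n,v in m.items()})
    if len(m)==2: print('   tri',tri([(scene,m['scene']),(top,m['top'])]))
    if k in Z:
        for n in m: print('   ',n,at_z(globals()[n],m[n],Z[k]))
a=cv2.resize(top['color'][240:460,340:480],None,fx=2.7,fy=2.7,interpolation=3)
b=cv2.resize(scene['color'][110:280,210:330],(378,594),interpolation=3)
cv2.imwrite('pics/c.png',np.hstack([a[:594],b])[:,:,::-1])
E
python3 m.py
```

```text
hole {'scene': (array([306.85, 253.2 ]), 4), 'top': (array([310.4 , 222.55]), 4)}
   tri [ 0.5849 -0.0532  0.1531]
    scene [ 0.5916 -0.0459  0.167 ]
    top [ 0.5825 -0.057   0.167 ]
post_top {'scene': (array([305.55, 256.15]), 4), 'top': (array([303.65, 213.65]), 4)}
   tri [ 0.6    -0.0448  0.1698]
    scene [ 0.6045 -0.0429  0.178 ]
    top [ 0.5977 -0.0446  0.178 ]
bar_hinge {'scene': (array([417.4, 290.3]), 3), 'top': (array([196.05, 230.45]), 4)}
   tri [0.5789 0.1688 0.1499]
    scene [0.5776 0.1709 0.149 ]
    top [0.5796 0.1667 0.149 ]
bar_press {'scene': (array([347.1 , 250.05]), 4), 'top': (array([260.05, 212.4 ]), 4)}
   tri [0.5902 0.0329 0.2253]
pin_grip {'scene': (array([270.55, 220.7 ]), 4), 'top': (array([376.1 , 295.85]), 4)}
   tri [ 0.4537 -0.1968  0.0062]
    scene [ 0.455  -0.1971  0.008 ]
    top [ 0.4533 -0.1956  0.008 ]
pin_shoulder {'scene': (array([267.7 , 224.85]), 4), 'top': (array([377.15, 285.9 ]), 4)}
   tri [ 0.4734 -0.1967  0.0166]
    scene [ 0.4681 -0.1983  0.008 ]
    top [ 0.4749 -0.1993  0.008 ]
pin_tip {'scene': (array([259.15, 238.15]), 4), 'top': (array([377.  , 268.65]), 4)}
   tri [ 0.5119 -0.1997  0.0137]
    scene [ 0.5086 -0.2008  0.008 ]
    top [ 0.5131 -0.2015  0.008 ]
ring_bow {'scene': (array([285.5 , 199.35]), 4), 'top': (array([377.9 , 329.65]), 4)}
   tri [ 0.3803 -0.1944  0.0001]
    scene [ 0.383  -0.1915  0.0045]
    top [ 0.3806 -0.1952  0.0045]
```

View pics/c.png

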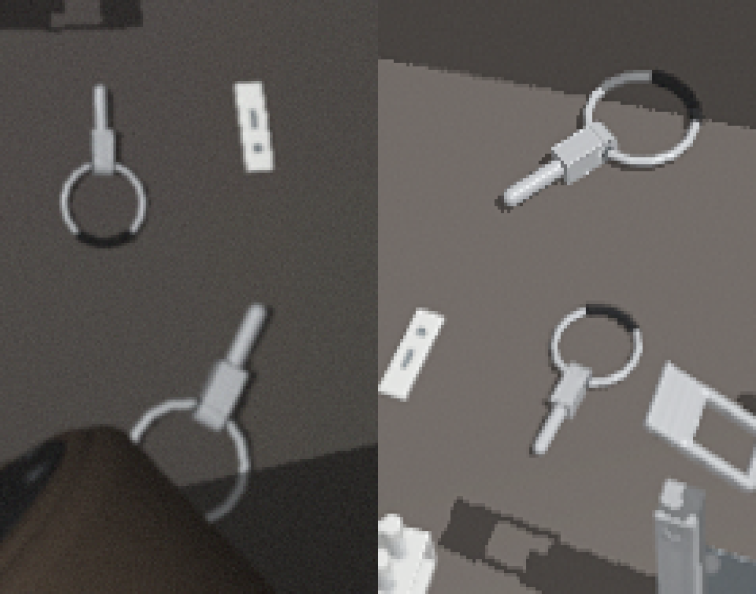

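The crop confirms it: of the two grey linchpins the upper one in the top crop (top view 377,290) is clearly the smaller, with the bigger one below it. I'll press the bar first, so the tool now goes above bar_press with the fingers shut.

Request:
{"api": "carry_out", "payload": {
  "deltas": [
    [[-0.85,0.7,-0.42,0.076,-1],[-0.85,0.7,-0.42,0.076,-1],[-0.85,0.7,-0.42,0.076,-1],[-0.85,0.7,-0.42,0.076,-1],[-0.85,0.7,-0.42,0.076,-1]]
  ]
}}

```text
clock: 5.7
tool_pos: [0.3712, -0.42, 0.312]
orientation: [-180.0, 0.1, 176.2]
force: [1.5, -0.2, 0.3]
opening: 0.0532
gripper_force: 0.0
```

```bash
cat >> h.py <<'E'
from scipy.spatial.transform import Rotation as Ro
def go(target,yaw=None):
    o=ctrl.get_obs(); p=np.array(o['tool_pos']); R=Ro.from_euler('xyz',o['orientation'],degrees=True).as_matrix()
    d=R.T@(np.array(target)-p)/.2
    t=0 if yaw is None else -((yaw-o['orientation'][2]+180)%360-180)/360
    print('clock',round(o['clock'],2),'pos',p.round(4),'rpy',np.round(o['orientation'],2),'F',np.round(o['force'],1),'open',round(o['opening'],4),'-> delta',d.round(4),'turn',round(t,4))
E
python3 -c "
from h import *
go((.594,.015,.31),176.3)"
```

```text
clock 5.7 pos [ 0.3712 -0.42    0.312 ] rpy [-1.7996e+02  8.0000e-02  1.7624e+02] F [ 1.5 -0.2  0.3] open 0.0532 -> delta [-0.9693  2.2432  0.01  ] turn -0.0002
```

Request:
{"api": "carry_out", "payload": {
  "deltas": [
    [[-0.4,1,0,0,-1],[-0.4,1,0,0,-1],[-0.4,1,0,0,-1],[-0.4,1,0,0,-1],[-0.4,1,0,0,-1]]
  ]
}}

```text
clock: 6.2
tool_pos: [0.4645, -0.2241, 0.3109]
orientation: [180.0, 0.1, 176.5]
force: [-0.1, -0.9, 0.4]
opening: 0.0133
gripper_force: 0.0
```

Request:
{"api": "carry_out", "payload": {
  "deltas": [
    [[-0.5,1,0,0,-1],[-0.5,1,0,0,-1],[-0.5,1,0,0,-1],[-0.5,1,0,0,-1],[-0.5,1,0,0,-1]]
  ]
}}

```text
clock: 6.7
tool_pos: [0.5772, -0.0311, 0.3102]
orientation: [180.0, 0.0, 176.4]
force: [-0.6, -0.8, 0.4]
opening: 0.0003
gripper_force: 0.0
```

```bash
python3 -c "
from h import *
go((.594,.015,.26),176.3)"
```

```text
clock 6.7 pos [ 0.5772 -0.0311  0.3102] rpy [179.99   0.   176.42] F [-0.6 -0.8  0.4] open 0.0003 -> delta [-0.0692  0.235   0.2513] turn 0.0003
```

Request:
{"api": "carry_out", "payload": {
  "deltas": [
    [[-0.07,0.24,0,0,-1],[-0.07,0.24,0.15,0,-1],[-0.07,0.24,0.25,0,-1],[-0.07,0.24,0.35,0,-1],[-0.07,0.24,0.42,0,-1]]
  ]
}}

```text
clock: 7.2
tool_pos: [0.5926, 0.0127, 0.2254]
orientation: [-180.0, -0.0, 176.3]
force: [0.6, -0.6, 2.3]
opening: 0.0005
gripper_force: 0.6
```

Request:
{"api": "carry_out", "payload": {
  "deltas": [
    [[0,0,0.07,0,-1],[0,0,0.14,0,-1],[0,0,0.21,0,-1],[0,0,0.28,0,-1],[0,0,0.32,0,-1]]
  ]
}}

```text
clock: 7.7
tool_pos: [0.5926, 0.0124, 0.1614]
orientation: [-180.0, -0.0, 176.3]
force: [-0.4, -1.0, 2.1]
opening: 0.0006
gripper_force: 0.6
```

Request:
{"api": "carry_out", "payload": {
  "deltas": [
    [[0,0,0.02,0,-1],[0,0,0.035,0,-1],[0,0,0.05,0,-1],[0,0,0.06,0,-1],[0,0,0.06,0,-1]]
  ]
}}

```text
clock: 8.2
tool_pos: [0.5931, 0.0127, 0.1522]
orientation: [180.0, 0.1, 176.3]
force: [-5.3, 0.2, 10.0]
opening: 0.0007
gripper_force: 5.1
```

Bar is down on its stop (z 0.152, 10 N). Now to the pin, opening on the way.

Request:
{"api": "carry_out", "payload": {
  "deltas": [
    [[0,0,-0.25,0,-1],[0.1,-0.1,-0.4,0,-1],[0.35,-0.35,-0.4,0,-0.2],[0.55,-0.6,-0.4,0,0.2],[0.68,-0.9,-0.4,0,0.2]]
  ]
}}

```text
clock: 8.7
tool_pos: [0.4707, -0.1174, 0.2313]
orientation: [180.0, 0.1, 176.4]
force: [0.5, -0.5, -0.0]
opening: 0.0189
gripper_force: 0.0
```

Request:
{"api": "carry_out", "payload": {
  "deltas": [
    [[0,-0.15,0,0,0.2],[0,-0.15,0.2,0,0.2],[0,-0.15,0.35,0,0.2],[0,-0.15,0.35,0,0.2],[0,-0.15,0.35,0,0.2]]
  ]
}}

```text
clock: 9.2
tool_pos: [0.4707, -0.147, 0.1613]
orientation: [-180.0, -0.0, 176.3]
force: [0.3, -0.6, -1.1]
opening: 0.0523
gripper_force: 0.0
```

```bash
cat > w.py <<'E'
import sys
from h import *
np.set_printoptions(precision=4,suppress=True)
s=shot('wrist',sys.argv[1]); go((.456,-.197,.06),177)
print('cam',-s['R'].T@s['t'])
Z=dict(hole=.167,post_top=.178,bar_hinge=.149,bar_press=.152,pin_grip=.008,pin_shoulder=.008,pin_tip=.008,ring_bow=.0045)
for k in sys.argv[2:]:
    print(k,[(np.round(d['centre'],1),round(d['p'],2),at_z(s,d['centre'],Z[k])) for d in ctrl.spot_point(s,k)])
E
python3 w.py w1 pin_grip pin_tip pin_shoulder ring_bow
```

```text
clock 9.25 pos [ 0.4714 -0.1469  0.1621] rpy [-179.98    0.1   176.34] F [0.7 0.3 1. ] open 0.0519 -> delta [ 0.0617 -0.2548  0.5105] turn -0.0018
cam [ 0.3877 -0.1424  0.3188]
pin_grip [(array([253.8, 209.5]), 0.79, array([ 0.458 , -0.1986,  0.008 ]))]
pin_tip [(array([80.8, 55.2]), 0.94, array([ 0.3303, -0.3165,  0.008 ])), (array([260. , 270.1]), 0.75, array([ 0.5123, -0.1993,  0.008 ]))]
pin_shoulder [(array([256.8, 222. ]), 0.97, array([ 0.4689, -0.1973,  0.008 ]))]
ring_bow [(array([244. , 115.1]), 0.97, array([ 0.3829, -0.1985,  0.0045])), (array([253.7, 211.7]), 0.44, array([ 0.4607, -0.1995,  0.0045]))]
```

View pics/w1.png

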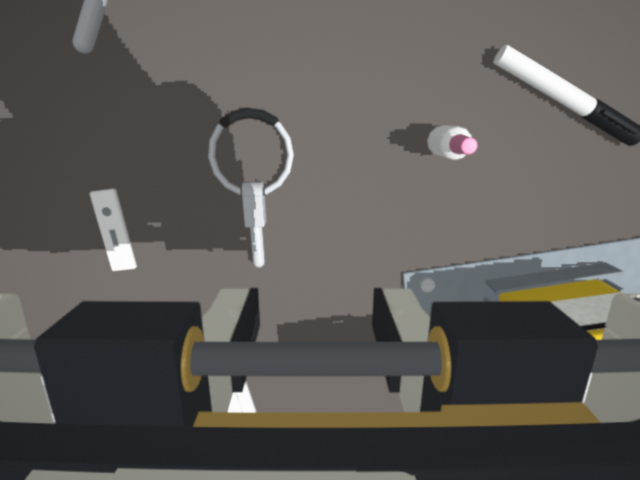

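Wrist view: the target pin has its head at (254,205), tip at (260,264) and ring bow at (250,115), with clear space around it. I'll refine its pose by segmentation.

```bash
cat > pinseg.py <<'E'
from h import *
np.set_printoptions(precision=4,suppress=True)
s=shot('wrist'); g=cv2.cvtColor(s['color'],cv2.COLOR_RGB2GRAY)
m=np.zeros_like(g); m[95:285,195:310]=(g[95:285,195:310]>125)*255
n,l,st,c=cv2.connectedComponentsWithStats(m); i=1+np.argmax(st[1:,4]); ys,xs=np.nonzero(l==i); print('box',st[i])
# shank rows: lateral centre at z=.008
tip=ys.max()
P=[at_z(s,(xs[ys==r].mean(),r),.008) for r in range(tip-26,tip-5)]
P=np.array(P); f=np.polyfit(P[:,0],P[:,1],1); print('shank y at .49',np.polyval(f,.49),'yaw',np.degrees(np.arctan(f[0])))
print('tip',at_z(s,(xs[ys==tip].mean(),tip+.5),.008))
for r in range(st[i][1],tip+1,4): print(r,xs[ys==r].min(),xs[ys==r].max(),end='; ')
hr=range(188,216); H=np.array([at_z(s,((xs[ys==r].min()+xs[ys==r].max())/2,r),.012) for r in hr]); f2=np.polyfit(H[:,0],H[:,1],1);print('head',H[0],H[-1],np.degrees(np.arctan(f2[0])))
b=g[95:135,200:300]<40; yy,xx=np.nonzero(b); print('sleeve centre',at_z(s,(xx.mean()+200,yy.mean()+95),.0045),len(xx))
go((.459,-.1985,.06),177)
E
python3 pinseg.py
```

```text
box [ 242  181   25   86 1452]
shank y at .49 -0.19854627002367886 yaw -3.226061547574397
tip [ 0.51   -0.2003  0.008 ]
181 251 262; 185 242 262; 189 242 262; 193 242 262; 197 243 264; 201 243 265; 205 243 265; 209 243 265; 213 244 265; 217 244 266; 221 245 265; 225 249 264; 229 251 262; 233 251 262; 237 251 262; 241 252 263; 245 252 263; 249 252 263; 253 252 264; 257 253 264; 261 253 264; 265 254 262; head [ 0.4404 -0.1974  0.012 ] [ 0.4629 -0.1975  0.012 ] -0.4798089934597561
sleeve centre [ 0.3864 -0.214   0.0045] 71
clock 9.5 pos [ 0.471  -0.1467  0.1617] rpy [179.99   0.11 176.32] F [-0.8  0.3  0.3] open 0.0526 -> delta [ 0.0442 -0.2624  0.5082] turn -0.0019
```

Request:
{"api": "carry_out", "payload": {
  "deltas": [
    [[0.044,-0.265,0.1,-0.001,0.2],[0.044,-0.265,0.3,-0.001,0.2],[0.044,-0.265,0.5,-0.001,0.2],[0.044,-0.265,0.6,-0.001,0.2],[0.044,-0.265,0.6,-0.001,0.2]]
  ]
}}

```text
clock: 10.0
tool_pos: [0.4562, -0.1992, 0.0383]
orientation: [180.0, -0.3, 176.6]
force: [-0.1, 0.4, -0.1]
opening: 0.0525
gripper_force: 0.0
```

```bash
python3 -c "
from h import *
go((.459,-.197,.0035),176.8)"
```

```text
clock 10.0 pos [ 0.4562 -0.1992  0.0383] rpy [180.    -0.29 176.62] F [-0.1  0.4 -0.1] open 0.0525 -> delta [-0.0142  0.0117  0.1741] turn -0.0005
```

Request:
{"api": "carry_out", "payload": {
  "deltas": [
    [[0,0,0.04,0,0.2],[0,0,0.08,0,0.2],[0,0,0.1,0,0.2],[0,0,0.1,0,0.2],[0,0,0.1,0,0.2]]
  ]
}}

```text
clock: 10.5
tool_pos: [0.4584, -0.1992, 0.021]
orientation: [-180.0, 0.0, 176.7]
force: [0.3, 0.9, 0.2]
opening: 0.0526
gripper_force: 0.0
```

```bash
python3 -c "
from h import *
go((.459,-.197,.0035),176.8)"
```

```text
clock 10.5 pos [ 0.4584 -0.1992  0.021 ] rpy [-1.8000e+02  4.0000e-02  1.7666e+02] F [0.3 0.9 0.2] open 0.0526 -> delta [-0.0025  0.0112  0.0874] turn -0.0004
```

Request:
{"api": "carry_out", "payload": {
  "deltas": [
    [[-0.003,0.011,0.05,0,0.2],[-0.003,0.011,0.085,0,0.2],[-0.003,0.011,0.087,0,0],[-0.003,0.011,0.087,0,-0.5],[-0.003,0.011,0.087,0,-1]]
  ]
}}

```text
clock: 11.0
tool_pos: [0.4588, -0.1971, 0.0031]
orientation: [-180.0, -0.0, 176.7]
force: [0.1, 0.5, -0.2]
opening: 0.0338
gripper_force: 0.0
```

Request:
{"api": "carry_out", "payload": {
  "deltas": [
    [[0,0,0,0,-1],[0,0,0,0,-1],[0,0,0,0,-1],[0,0,-0.1,0,-1],[0,0,-0.3,0,-1]]
  ]
}}

```text
clock: 11.5
tool_pos: [0.4563, -0.1968, 0.0613]
orientation: [180.0, -0.4, 176.6]
force: [0.3, -1.0, -1.1]
opening: 0.0158
gripper_force: 29.9
```

Pin gripped (15.8 mm, 30 N). Next I raise it and look at the post from above with the wrist camera.

Request:
{"api": "carry_out", "payload": {
  "deltas": [
    [[0,0,-0.25,0,-1],[0,0,-0.5,0,-1],[-0.1,0.05,-0.75,0,-1],[-0.3,0.1,-0.95,0,-1],[-0.5,0.2,-1,0,-1]]
  ]
}}

```text
clock: 12.0
tool_pos: [0.5569, -0.1657, 0.2665]
orientation: [-180.0, 0.4, 176.6]
force: [0.6, -1.3, -1.3]
opening: 0.0155
gripper_force: 29.9
```

Request:
{"api": "carry_out", "payload": {
  "deltas": [
    [[-0.2,0.0,-0.15,-0.024,-1],[-0.3,0.1,-0.2,-0.024,-1],[-0.3,0.1,-0.2,-0.024,-1],[-0.3,0.1,-0.2,-0.024,-1],[-0.3,0.1,-0.2,-0.024,-1]]
  ]
}}

```text
clock: 12.5
tool_pos: [0.6157, -0.1487, 0.3004]
orientation: [180.0, -0.1, -174.7]
force: [0.4, 0.5, -1.9]
opening: 0.0159
gripper_force: 29.9
```

```bash
python3 w.py w2 hole post_top bar_press bar_hinge
```

```text
clock 12.55 pos [ 0.6157 -0.1489  0.3006] rpy [ 179.98   -0.07 -174.74] F [-0.7  0.  -0.9] open 0.016 -> delta [ 0.8156 -0.1668  1.204 ] turn 0.0229
cam [ 0.5331 -0.1572  0.458 ]
hole [(array([446.3, 195.9]), 0.6, array([ 0.5814, -0.0515,  0.167 ]))]
post_top [(array([451.6, 220.8]), 0.89, array([ 0.598 , -0.0478,  0.178 ])), (array([316.3, 334.1]), 0.69, array([ 0.7045, -0.1407,  0.178 ]))]
bar_press [(array([509.1, 213.5]), 0.96, array([0.5934, 0.0091, 0.152 ]))]
bar_hinge [(array([312.8, 130.9]), 0.53, array([ 0.5436, -0.1584,  0.149 ]))]
```

View pics/w2.png

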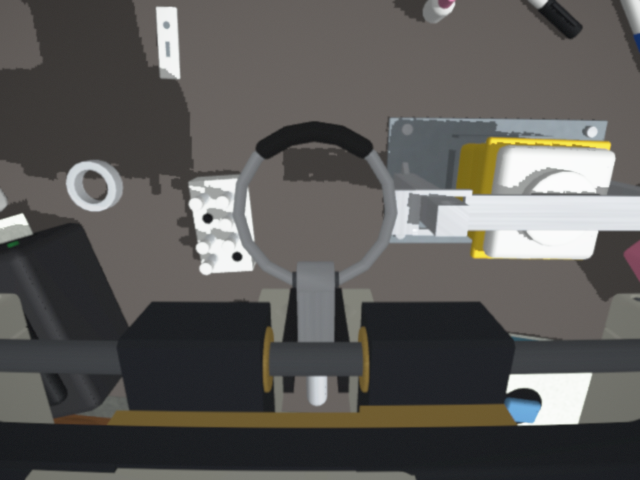

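Wrist view: the held pin's ring surrounds (315,205), its tip shows at (317,400) below the crossbar, and the post top is at about (452,218) with the closed bar running to the right. I'll enlarge the post and the pin.

```bash
python3 - <<'E'
import cv2,numpy as np
i=cv2.imread('pics/w2.png')
a=cv2.resize(i[170:260,380:500],(640,480),interpolation=cv2.INTER_NEAREST)
b=cv2.resize(i[255:415,290:343],(159,480),interpolation=cv2.INTER_NEAREST)
cv2.imwrite('pics/w2c.png',np.hstack([a,b]))
E
```

```text
(no output)
```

View pics/w2c.png

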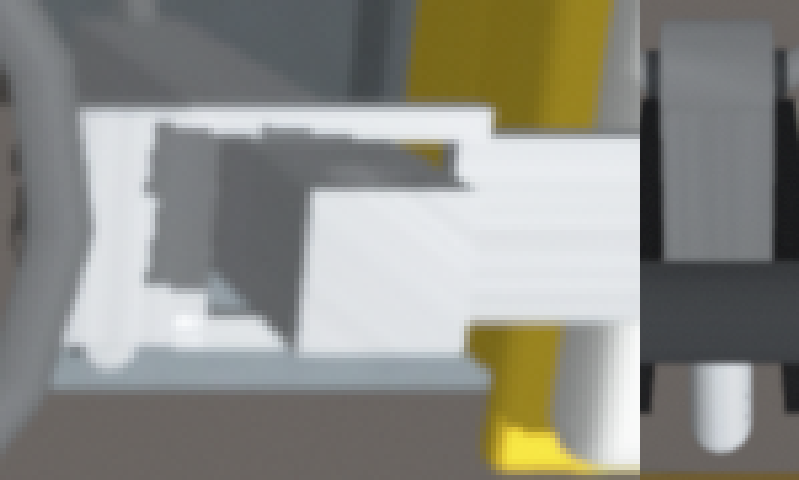

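```bash
python3 - <<'E'
from h import *
np.set_printoptions(precision=4,suppress=True)
s=shot('wrist')
C=[at_z(s,p,.178) for p in((438,204.6),(435,235.5),(467.25,235.5),(467.6,204.6))]
print('corners nl fl fr nr\n',np.array(C), 'centre',np.mean(C,0))
o=ctrl.get_obs();T=np.array(o['tool_pos']);R=Ro.from_euler('xyz',o['orientation'],degrees=True).as_matrix()
z=T[2]+.0049
for n,p,dz in(('tip',(317.3,405.2),0),('shank',(317.3,380),0),('headback',(316,261),.008),('head mid',(316,300),.008)):
    w=at_z(s,p,z+dz); print(n,w,'tool',R.T@(w-T))
print(T,o['orientation'])
# bar long edges: near & far edge rows by column
g=cv2.cvtColor(s['color'],cv2.COLOR_RGB2GRAY).astype(int)
for c in range(475,635,20):
    d=np.diff(g[180:250,c]); print(c,180+np.argmax(d),180+np.argmin(d),at_z(s,(c,180+np.argmin(d)),.152)[:2])
E
```

```text
corners nl fl fr nr
 [[ 0.5875 -0.0604  0.178 ]
 [ 0.6117 -0.0582  0.178 ]
 [ 0.6094 -0.0332  0.178 ]
 [ 0.5854 -0.0381  0.178 ]] centre [ 0.5985 -0.0475  0.178 ]
tip [ 0.6668 -0.1443  0.3062] tool [-0.0507 -0.0001 -0.0049]
shank [ 0.652  -0.1456  0.3062] tool [-0.0358 -0.0001 -0.0049]
headback [ 0.5887 -0.1521  0.3142] tool [ 0.0278 -0.0007 -0.0129]
head mid [ 0.606  -0.1505  0.3142] tool [ 0.0104 -0.0007 -0.0129]
[ 0.6163 -0.1489  0.3013] [ 179.9999    0.0074 -174.7335]
475 193 228 [ 0.6093 -0.0166]
495 193 228 [0.6077 0.0004]
515 194 184 [0.5697 0.0083]
535 193 189 [0.5721 0.0259]
555 194 190 [0.5712 0.0429]
575 194 190 [0.5695 0.0599]
595 194 190 [0.5678 0.077 ]
615 194 228 [0.5979 0.1051]
```

```bash
python3 -c "
from h import *
go((.5211,-.0542,.22),-174.7)"
```

```text
clock 12.8 pos [ 0.6163 -0.1489  0.3013] rpy [ 1.8000e+02  1.0000e-02 -1.7473e+02] F [-0.2  0.1 -2.4] open 0.0157 -> delta [0.4307 0.515  0.4065] turn -0.0001
```

Request:
{"api": "carry_out", "payload": {
  "deltas": [
    [[0.2,0.1,0,0,-1],[0.43,0.25,0.1,0,-1],[0.43,0.5,0.3,0,-1],[0.43,0.515,0.4,0,-1],[0.43,0.515,0.4,0,-1]]
  ]
}}

```text
clock: 13.3
tool_pos: [0.5184, -0.0524, 0.2178]
orientation: [180.0, -0.3, -174.6]
force: [0.3, 0.0, -1.2]
opening: 0.0156
gripper_force: 29.9
```

Request:
{"api": "carry_out", "payload": {
  "deltas": [
    [[0,0,0.1,0,-1],[0,0,0.2,0,-1],[0,0,0.28,0,-1],[0,0,0.28,0,-1],[0,0,0.28,0,-1]]
  ]
}}

```text
clock: 13.8
tool_pos: [0.5222, -0.0544, 0.1661]
orientation: [-180.0, 0.0, -174.7]
force: [0.2, -0.6, -1.3]
opening: 0.0159
gripper_force: 29.9
```

```bash
python3 -c "
from h import *
go((.5211,-.0542,.1621),-174.7)
ctrl.snapshot('wrist')
go((.5211,-.0542,.1621),-174.7)"
```

```text
clock 13.8 pos [ 0.5222 -0.0544  0.1661] rpy [-1.7997e+02  3.0000e-02 -1.7471e+02] F [ 0.2 -0.6 -1.3] open 0.0159 -> delta [0.0054 0.0014 0.0198] turn -0.0
clock 13.85 pos [ 0.5225 -0.0542  0.1665] rpy [-1.7998e+02  9.0000e-02 -1.7471e+02] F [ 0.2  0.9 -1.3] open 0.0156 -> delta [0.0072 0.0008 0.0218] turn -0.0
```

Request:
{"api": "carry_out", "payload": {
  "deltas": [
    [[0,0,0.021,0,-1],[0,0,0.021,0,-1],[-0.03,0.001,0.021,0,-1],[-0.05,0.001,0.021,0,-1],[-0.05,0.001,0.021,0,-1]]
  ]
}}

```text
clock: 14.35
tool_pos: [0.5324, -0.0527, 0.1611]
orientation: [-180.0, 0.0, -174.7]
force: [0.0, 0.1, -1.1]
opening: 0.0155
gripper_force: 29.9
```

```bash
python3 - <<'E'
from h import *
s=shot('top');x=s['color'];go((.5211,-.0542,.1621),-174.7)
s2=shot('scene')
p=[proj(s,(.5866,-.0486,.167)),proj(s2,(.61,-.0464,.167))];print(p)
def crop(i,c,w=40): c=np.round(c).astype(int);return cv2.resize(i[c[1]-w:c[1]+w,c[0]-w:c[0]+w],(400,400),interpolation=2)
cv2.imwrite('pics/pre.png',np.hstack([crop(x,p[0]),crop(s2['color'],p[1])])[:,:,::-1])
E
```

```text
clock 14.4 pos [ 0.5319 -0.0528  0.1609] rpy [-180.     -0.   -174.71] F [ 0.1  0.1 -1.5] open 0.0159 -> delta [ 0.0547 -0.0022 -0.0058] turn -0.0
[array([305.98260461, 220.64573397]), array([302.75579222, 260.88904402])]
```

View pics/pre.png

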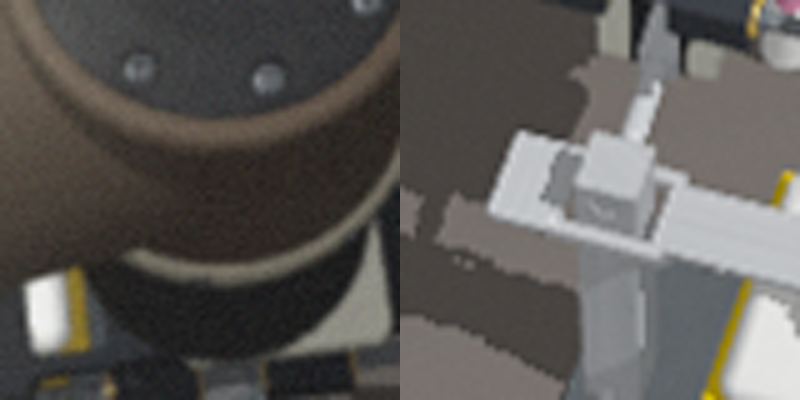

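Scene half of the crop: the pin tip sits just in front of the post, roughly in line with it (the arm hides the top view). I'll advance gently with a small height correction.

Request:
{"api": "carry_out", "payload": {
  "deltas": [
    [[0,-0.002,-0.005,0,-1],[-0.015,-0.002,-0.005,0,-1],[-0.03,-0.002,-0.005,0,-1],[-0.045,-0.002,-0.005,0,-1],[-0.045,-0.002,-0.005,0,-1]]
  ]
}}

```text
clock: 14.95
tool_pos: [0.541, -0.0523, 0.1619]
orientation: [-180.0, 0.0, -174.7]
force: [-0.5, 0.4, -0.7]
opening: 0.0157
gripper_force: 29.9
```

```bash
python3 -c "
from h import *
go((.5211,-.0542,.1621),-174.7);print(ctrl.get_obs()['moment'])"
```

```text
clock 14.95 pos [ 0.541  -0.0523  0.1619] rpy [-180.      0.   -174.71] F [-0.5  0.4 -0.7] open 0.0157 -> delta [ 0.1    -0.0001 -0.001 ] turn -0.0
[-0.03618541 -0.01295869  0.01668618]
```

Request:
{"api": "carry_out", "payload": {
  "deltas": [
    [[-0.02,0,0,0,-1],[-0.04,0,0,0,-1],[-0.06,0,0,0,-1],[-0.08,0,0,0,-1],[-0.08,0,0,0,-1]]
  ]
}}

```text
clock: 15.45
tool_pos: [0.5571, -0.0509, 0.1618]
orientation: [-180.0, 0.0, -174.7]
force: [-0.3, 0.0, -2.4]
opening: 0.0159
gripper_force: 29.9
```

```bash
python3 -c "
from h import *
go((.5211,-.0542,.1621),-174.7);print(ctrl.get_obs()['moment'])"
```

```text
clock 15.45 pos [ 0.5571 -0.0509  0.1618] rpy [-180.      0.   -174.71] F [-0.3  0.  -2.4] open 0.0159 -> delta [ 1.806e-01 -1.000e-04 -1.300e-03] turn -0.0
[ 0.04730923 -0.06869888  0.01141636]
```

Request:
{"api": "carry_out", "payload": {
  "deltas": [
    [[-0.02,0,0,0,-1],[-0.04,0,0,0,-1],[-0.06,0,0,0,-1],[-0.07,0,0,0,-1],[-0.075,0,0,0,-1]]
  ]
}}

```text
clock: 15.95
tool_pos: [0.5715, -0.0495, 0.1619]
orientation: [180.0, -0.0, -174.7]
force: [-1.9, 0.7, 0.8]
opening: 0.0159
gripper_force: 29.9
```

Request:
{"api": "carry_out", "payload": {
  "deltas": [
    [[-0.005,0,0,0,-1],[-0.01,0,0,0,-1],[-0.015,0,0,0,-1],[-0.015,0,0,0,-1]]
  ]
}}

```text
clock: 16.35
tool_pos: [0.5742, -0.0493, 0.162]
orientation: [180.0, -0.0, -174.7]
force: [-2.5, 0.5, -0.4]
opening: 0.0155
gripper_force: 29.9
```

```bash
python3 -c "
from h import *
go((.5211,-.0542,.1621),-174.7);print(ctrl.get_obs()['moment'])
cv2.imwrite('pics/a.png',shot('scene')['color'][:,:,::-1])"
```

```text
clock 16.35 pos [ 0.5742 -0.0493  0.162 ] rpy [ 1.8000e+02 -3.0000e-02 -1.7471e+02] F [-2.5  0.5 -0.4] open 0.0155 -> delta [ 2.667e-01 -1.000e-04 -5.000e-04] turn -0.0
[ 0.44947546  0.65263156 -0.01751719]
```

Request:
{"api": "carry_out", "payload": {
  "deltas": [
    [[-0.005,0,0,0,-1],[-0.01,0,0,0,-1],[-0.015,0,0,0,-1],[-0.015,0,0,0,-1]]
  ]
}}

```text
clock: 16.8
tool_pos: [0.5743, -0.0492, 0.1618]
orientation: [180.0, -0.3, -174.7]
force: [-12.0, 3.1, 8.5]
opening: 0.0157
gripper_force: 29.9
```

Shoulder is against the post (12 N reaction, no further travel). I'll relax the push, let go and rise.

Request:
{"api": "carry_out", "payload": {
  "deltas": [
    [[0.013,0,0,0,-1],[0.013,0,0,0,-0.4],[0.013,0,0,0,-0.1],[0.013,0,0,0,-0.1],[0.013,0,0,0,-0.1]]
  ]
}}

```text
clock: 17.3
tool_pos: [0.5751, -0.0493, 0.162]
orientation: [-180.0, 0.0, -174.7]
force: [-0.4, 0.0, -1.2]
opening: 0.0386
gripper_force: 0.0
```

Request:
{"api": "carry_out", "payload": {
  "deltas": [
    [[0,0,-0.05,0,-0.1],[0,0,-0.2,0,-0.1],[0,0,-0.45,0,-0.1],[0,0,-0.6,0,-0.1],[0,0,-0.6,0,-0.1]]
  ]
}}

```text
clock: 17.8
tool_pos: [0.5773, -0.0493, 0.2884]
orientation: [-180.0, 0.5, -174.7]
force: [-0.3, -0.4, 0.0]
opening: 0.0395
gripper_force: 0.0
```

```bash
python3 - <<'E'
from h import *
go((.4976,-.0564,.30),-84.7); go((.4976,-.0564,.30),95.3); print(ctrl.get_obs()['joint_pos'])
s=shot('wrist');s2=shot('scene')
for k in('ring_bow','pin_shoulder','pin_tip'): print(k,[(np.round(d['centre'],1),round(d['p'],2)) for d in ctrl.spot_point(s,k)])
print('expected bow',proj(s,(.4976,-.0564,.1635)))
c=np.round(proj(s2,(.61,-.0464,.167))).astype(int);b=s2['color'][c[1]-50:c[1]+30,c[0]-40:c[0]+40]
cv2.imwrite('pics/in.png',np.hstack([cv2.resize(s['color'][60:340,180:460],(400,400)),cv2.resize(b,(400,400),interpolation=2)])[:,:,::-1])
E
```

```text
clock 17.8 pos [ 0.5773 -0.0493  0.2884] rpy [-179.98    0.54 -174.68] F [-0.3 -0.4  0. ] open 0.0395 -> delta [ 0.3994  0.0018 -0.0618] turn -0.2499
clock 17.8 pos [ 0.5773 -0.0493  0.2884] rpy [-179.98    0.54 -174.68] F [-0.3 -0.4  0. ] open 0.0395 -> delta [ 0.3994  0.0018 -0.0618] turn 0.2501
[ 14.5209026    9.26439171  -6.57065708   0.11201173 -73.63456929
 -99.23159933]
ring_bow [(array([312.1, 119.8]), 0.66)]
pin_shoulder [(array([319.6, 239. ]), 0.66)]
pin_tip [(array([315.9, 287.5]), 0.92), (array([315.9, 117.9]), 0.57)]
expected bow [317.4690166  119.57071406]
```

View pics/in.png

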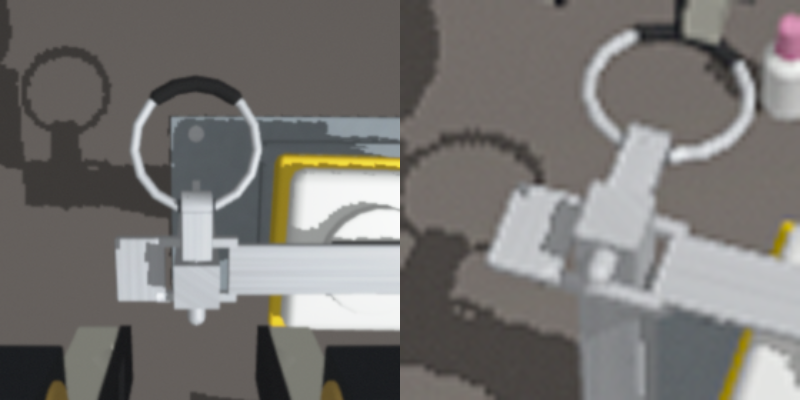

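The pin is home: its head sits flush against the post, the tip shows on the far side, and the bow in the wrist view (317,117) matches my prediction (317,120). Now I turn the tool 90° and go above the bow.

Request:
{"api": "carry_out", "payload": {
  "deltas": [
    [[0.2,0,0,-0.12,-0.3],[0.39,0,0.1,-0.12,-0.3],[0.39,0,0.2,-0.12,-0.3],[0.39,0,0.25,-0.12,-0.3],[0.39,0,0.25,-0.12,-0.3]]
  ]
}}

```text
clock: 18.55
tool_pos: [0.4954, -0.0567, 0.2296]
orientation: [179.8, -0.2, -131.4]
force: [-0.5, 0.0, -0.3]
opening: 0.0307
gripper_force: 0.0
```

Request:
{"api": "carry_out", "payload": {
  "deltas": [
    [[0,0,0,-0.1,-0.3],[0,0,0,-0.13,-0.3],[0,0,0,-0.13,-0.3],[0,0,0,-0.13,-0.3],[0,0,0,-0.13,-0.3]]
  ]
}}

```text
clock: 19.05
tool_pos: [0.4966, -0.0566, 0.231]
orientation: [179.9, -0.0, -88.4]
force: [0.1, 1.0, 0.3]
opening: 0.0306
gripper_force: 0.0
```

Request:
{"api": "carry_out", "payload": {
  "deltas": [
    [[0,0,0,0,-0.3],[0,0,0,0,-0.3]]
  ]
}}

```text
clock: 19.25
tool_pos: [0.4968, -0.0565, 0.2313]
orientation: [179.9, -0.0, -89.0]
force: [0.2, 0.0, -0.3]
opening: 0.0306
gripper_force: 0.0
```

```bash
python3 - <<'E'
from h import *
go((.4985,-.0563,.149),-84.7)
a=np.arange(0,2.0,.15)-.056
print(np.c_[a+.056,-62*(np.cos(.056)-np.cos(a))/200,-62*(np.sin(a)+.056)/200].round(3))
E
```

```text
clock 19.25 pos [ 0.4968 -0.0565  0.2313] rpy [ 1.7992e+02 -2.0000e-02 -8.9030e+01] F [ 0.2  0.  -0.3] open 0.0306 -> delta [-0.001  -0.0091  0.4116] turn -0.012
[[ 0.00e+00 -0.00e+00 -0.00e+00]
 [ 1.50e-01 -1.00e-03 -4.60e-02]
 [ 3.00e-01 -9.00e-03 -9.20e-02]
 [ 4.50e-01 -2.30e-02 -1.36e-01]
 [ 6.00e-01 -4.40e-02 -1.78e-01]
 [ 7.50e-01 -7.10e-02 -2.16e-01]
 [ 9.00e-01 -1.04e-01 -2.49e-01]
 [ 1.05e+00 -1.40e-01 -2.77e-01]
 [ 1.20e+00 -1.81e-01 -3.00e-01]
 [ 1.35e+00 -2.25e-01 -3.16e-01]
 [ 1.50e+00 -2.70e-01 -3.25e-01]
 [ 1.65e+00 -3.17e-01 -3.27e-01]
 [ 1.80e+00 -3.63e-01 -3.23e-01]
 [ 1.95e+00 -4.08e-01 -3.11e-01]]
```

Request:
{"api": "carry_out", "payload": {
  "deltas": [
    [[-0.001,-0.009,0,-0.012,-0.3],[-0.001,-0.009,0.1,-0.012,-0.3],[-0.001,-0.009,0.25,-0.012,-0.3],[-0.001,-0.009,0.38,-0.012,-0.3],[-0.001,-0.009,0.41,-0.012,-0.3]]
  ]
}}

```text
clock: 19.75
tool_pos: [0.4969, -0.0565, 0.1471]
orientation: [179.7, -0.0, -84.7]
force: [-0.0, 0.0, 0.5]
opening: 0.0306
gripper_force: 0.0
```

Request:
{"api": "carry_out", "payload": {
  "deltas": [
    [[0,0,0,0,-0.3],[0,0,0,0,-0.3]]
  ]
}}

```text
clock: 19.95
tool_pos: [0.4997, -0.0562, 0.1511]
orientation: [-179.9, -0.0, -84.5]
force: [-0.2, -0.2, 0.2]
opening: 0.0307
gripper_force: 0.0
```

```bash
python3 - <<'E'
from h import *
go((.4985,-.0563,.149),-84.7)
s=shot('wrist')
cv2.imwrite('pics/bow.png',s['color'][:,:,::-1])
print(ctrl.get_obs()['moment'])
E
```

```text
clock 19.95 pos [ 0.4997 -0.0562  0.1511] rpy [-1.7993e+02 -2.0000e-02 -8.4500e+01] F [-0.2 -0.2  0.2] open 0.0307 -> delta [0.0001 0.0061 0.0103] turn 0.0006
[ 0.07803994  0.04496142 -0.02886532]
```

View pics/bow.png

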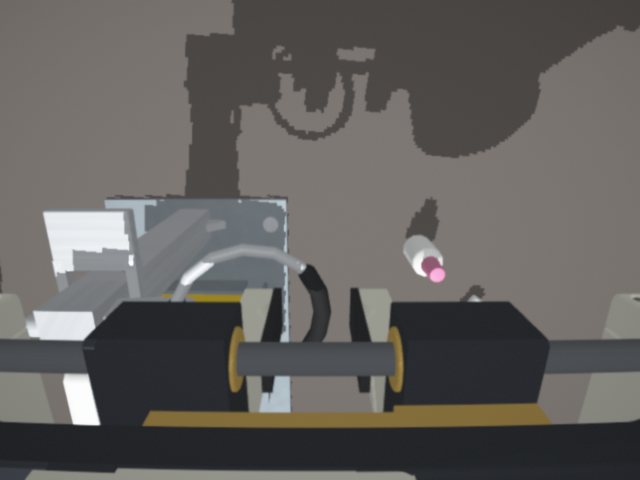

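Wrist view: the black sleeve at (321,320) lies between the two pads (faces near columns 275 and 352), almost centred. I'll close on it.

Request:
{"api": "carry_out", "payload": {
  "deltas": [
    [[0,0.004,0.01,0,-0.6],[0,0.004,0.01,0,-1],[0,0.004,0.01,0,-1],[0,0.004,0.01,0,-1],[0,0.004,0.01,0,-1]]
  ]
}}

```text
clock: 20.5
tool_pos: [0.4979, -0.0563, 0.1481]
orientation: [180.0, -0.0, -84.4]
force: [-1.1, -0.5, 0.4]
opening: 0.0075
gripper_force: 28.7
```

```bash
python3 -c "
from h import *
go((.4985,-.0563,.149),-84.7)"
```

```text
clock 20.5 pos [ 0.4979 -0.0563  0.1481] rpy [179.99  -0.   -84.45] F [-1.1 -0.5  0.4] open 0.0075 -> delta [ 0.0001 -0.0028 -0.0047] turn 0.0007
```

Sleeve gripped (7.5 mm). Swing along the arc.

Request:
{"api": "carry_out", "payload": {
  "deltas": [
    [[0,-0.002,-0.046,0,-1],[0,-0.01,-0.092,0,-1],[0,-0.025,-0.136,0,-1],[0,-0.046,-0.178,0,-1],[0,-0.073,-0.216,0,-1]]
  ]
}}

```text
clock: 21.0
tool_pos: [0.5041, -0.0562, 0.1891]
orientation: [179.0, 0.0, -84.6]
force: [-27.4, 0.3, 7.1]
opening: 0.0081
gripper_force: 30.3
```

```bash
python3 -c "
from h import *
go((.5125,-.055,.191),-84.7)"
```

```text
clock 21.0 pos [ 0.5041 -0.0562  0.1891] rpy [179.     0.   -84.55] F [-27.4   0.3   7.1] open 0.0081 -> delta [-0.0019 -0.0421 -0.0103] turn 0.0004
```

```bash
cat > rb.py <<'E'
from h import *
np.set_printoptions(precision=4,suppress=True)
xh=np.array([.9957,.0924,0]);yh=np.array([-.0924,.9957,0])
o=ctrl.get_obs();T=np.array(o['tool_pos']);print('clock',o['clock'],'TCP u,v,z',T@xh,T@yh,T[2],'F',o['force'],'M',o['moment'],o['opening'],o['gripper_force'],o['orientation'])
for n in('scene','wrist'):
    s=shot(n,'r%s%d'%(n,o['clock']*100))
    for k in('ring_bow','pin_grip','pin_tip'):
        for d in ctrl.spot_point(s,k):
            c,v=ray(s,d['centre']); t=(-.1021-c@yh)/(v@yh); X=c+t*v
            if abs(X@xh-.55)<.12 and .1<X[2]<.28: print(n,k,np.round(d['centre'],1),round(d['p'],2),'u',round(X@xh,4),'z',round(X[2],4))
E
python3 rb.py
```

```text
clock 21.0 TCP u,v,z 0.496751575877082 -0.10251954588009861 0.18908136888000182 F [-27.4356   0.2849   7.143 ] M [ 0.5466 10.5393  0.1079] 0.00806797829152913 30.317208040505648 [179.0023   0.0042 -84.5518]
scene ring_bow [322.4 210.4] 0.64 u 0.4765 z 0.1603
scene pin_grip [307.4 245.1] 0.67 u 0.5753 z 0.1804
scene pin_tip [302.9 270.5] 0.69 u 0.6056 z 0.1348
wrist ring_bow [315.7 310.5] 0.76 u 0.4967 z 0.1901
wrist pin_grip [176.8 288.4] 0.92 u 0.5679 z 0.166
wrist pin_grip [153.  288.3] 0.3 u 0.5803 z 0.1659
wrist pin_tip [ 79.2 292.2] 0.56 u 0.6164 z 0.1707
```

The reaction of -27 N in x means my arc started too early. The pin droops in the hole, so the first lift only tilts it and the sleeve now sits near the fingertips. I'll go back, regrip deeper, and start with a straight lift.

Request:
{"api": "carry_out", "payload": {
  "deltas": [
    [[0,0.035,0.05,0,-1],[0,0.055,0.1,0,-1],[0,0.07,0.16,0,-1],[0,0.073,0.2,0,-1],[0,0.073,0.2,0,-1]]
  ]
}}

```text
clock: 21.9
tool_pos: [0.4978, -0.0563, 0.1509]
orientation: [179.9, -0.0, -84.4]
force: [-3.8, -0.1, 1.1]
opening: 0.0077
gripper_force: 30.7
```

Request:
{"api": "carry_out", "payload": {
  "deltas": [
    [[0,0,0,0,-0.6],[0,0,0,0,-0.4],[0,0,0.04,0,-0.4],[0,0,0.08,0,-0.4],[0,0,0.08,0,-0.4]]
  ]
}}

```text
clock: 22.4
tool_pos: [0.4974, -0.0563, 0.1337]
orientation: [179.9, -0.0, -84.5]
force: [-0.3, -0.1, -0.3]
opening: 0.026
gripper_force: 0.0
```

```bash
python3 rb.py
```

```text
clock 22.4 TCP u,v,z 0.49001288019746697 -0.1020469743512211 0.13373815379361564 F [-0.3253 -0.1098 -0.3402] M [-0.0017  0.1573 -0.0121] 0.02599563482025883 0.0 [179.8765  -0.002  -84.459 ]
scene pin_grip [309.7 243.7] 0.45 u 0.5613 z 0.164
scene pin_tip [300.  267.6] 0.68 u 0.6209 z 0.1718
wrist ring_bow [314.7 330.1] 0.85 u 0.4911 z 0.1537
```

Request:
{"api": "carry_out", "payload": {
  "deltas": [
    [[0,0,0,0,-1],[0,0,0,0,-1],[0,0,0,0,-1],[0,0,0,0,-1]]
  ]
}}

```text
clock: 23.2
tool_pos: [0.4979, -0.0563, 0.1351]
orientation: [180.0, -0.0, -84.4]
force: [-0.2, -0.3, 0.6]
opening: 0.0074
gripper_force: 28.7
```

Request:
{"api": "carry_out", "payload": {
  "deltas": [
    [[0,0,-0.045,0,-1],[0,0,-0.09,0,-1],[0,-0.003,-0.125,0,-1],[0,-0.013,-0.17,0,-1],[0,-0.013,-0.17,0,-1]]
  ]
}}

```text
clock: 23.7
tool_pos: [0.4999, -0.056, 0.1701]
orientation: [179.9, 0.0, -84.4]
force: [-6.6, 1.9, -2.9]
opening: 0.0077
gripper_force: 30.5
```

```bash
python3 rb.py
```

```text
clock 23.7 TCP u,v,z 0.49262053034269065 -0.10191951745345737 0.17009376084236275 F [-6.5877  1.9122 -2.8915] M [0.599  2.2694 0.0897] 0.007676613703785619 30.478809792548418 [179.9243   0.0181 -84.4491]
scene ring_bow [321.7 211. ] 0.67 u 0.4815 z 0.165
scene pin_grip [307.2 243.4] 0.7 u 0.5762 z 0.1878
scene pin_tip [298.9 266.8] 0.71 u 0.6265 z 0.1841
wrist pin_grip [157.6 306.2] 0.67 u 0.5654 z 0.1679
wrist pin_tip [ 57.9 301.1] 0.86 u 0.6156 z 0.1639
```

Request:
{"api": "carry_out", "payload": {
  "deltas": [
    [[0,-0.015,-0.042,0,-1],[0,-0.038,-0.083,0,-1],[0,-0.066,-0.12,0,-1],[0,-0.1,-0.152,0,-1],[0,-0.1,-0.152,0,-1]]
  ]
}}

```text
clock: 24.6
tool_pos: [0.521, -0.0537, 0.2013]
orientation: [-180.0, 0.0, -84.4]
force: [-7.1, 3.0, 1.3]
opening: 0.0074
gripper_force: 30.0
```

```bash
python3 rb.py
```

```text
clock 24.6 TCP u,v,z 0.5137779011806746 -0.10158042441885691 0.20126747608137935 F [-7.1479  3.0092  1.3326] M [1.4483 2.6362 0.2393] 0.007396288476218211 30.029500869568437 [-179.9883    0.0233  -84.4163]
scene ring_bow [309.5 251.6] 0.7 u 0.5632 z 0.138
scene ring_bow [317.5 207.8] 0.64 u 0.5109 z 0.2146
scene pin_grip [307.7 245.3] 0.68 u 0.5735 z 0.177
scene pin_tip [302.3 266.3] 0.81 u 0.6081 z 0.1552
wrist ring_bow [316. 326.] 0.81 u 0.5129 z 0.2167
wrist pin_grip [216.3 275. ] 0.7 u 0.5677 z 0.1633
wrist pin_tip [125.9 281.3] 0.87 u 0.6138 z 0.1727
```

Request:
{"api": "carry_out", "payload": {
  "deltas": [
    [[0,-0.038,-0.026,0,-1],[0,-0.08,-0.046,0,-1],[0,-0.125,-0.06,0,-1],[0,-0.171,-0.067,0,-1],[0,-0.171,-0.067,0,-1]]
  ]
}}

```text
clock: 25.5
tool_pos: [0.5563, -0.0506, 0.214]
orientation: [-179.9, -0.0, -84.4]
force: [-1.6, 0.5, -0.1]
opening: 0.0071
gripper_force: 30.0
```

```bash
python3 rb.py
```

```text
clock 25.5 TCP u,v,z 0.5491977939770499 -0.10175489201359367 0.2140256168711069 F [-1.6124  0.5003 -0.1471] M [0.5144 0.9952 0.0689] 0.007093884044399966 30.008389055728912 [-179.8924   -0.0127  -84.4297]
scene ring_bow [312.3 221.1] 0.38 u 0.5439 z 0.2162
scene pin_grip [309.1 244.9] 0.57 u 0.565 z 0.1655
scene pin_tip [301.3 269. ] 0.43 u 0.6142 z 0.1552
wrist ring_bow [315.  322.7] 0.69 u 0.5478 z 0.2261
wrist pin_grip [283.8 267.9] 0.86 u 0.566 z 0.1643
wrist pin_tip [197.3 269.7] 0.68 u 0.6152 z 0.1678
wrist pin_tip [461.7 318.3] 0.25 u 0.4836 z 0.2222
```

Request:
{"api": "carry_out", "payload": {
  "deltas": [
    [[0,-0.046,0,0,-1],[0,-0.092,0.008,0,-1],[0,-0.136,0.021,0,-1],[0,-0.165,0.034,0,-1],[0,-0.165,0.034,0,-1]]
  ]
}}

```text
clock: 26.4
tool_pos: [0.5883, -0.0475, 0.2052]
orientation: [180.0, -0.0, -84.5]
force: [-0.7, 0.8, -0.9]
opening: 0.0072
gripper_force: 30.0
```

```bash
python3 rb.py
```

```text
clock 26.4 TCP u,v,z 0.5814166223496454 -0.10163635711189853 0.20519416153903336 F [-0.7269  0.7705 -0.9447] M [0.3677 0.7269 0.0409] 0.0071801071203921865 30.04265170544386 [179.9589  -0.0096 -84.4504]
wrist ring_bow [313.6 321.6] 0.92 u 0.5811 z 0.2183
wrist pin_grip [342.  272.8] 0.9 u 0.5654 z 0.1645
wrist pin_tip [251.3 273.7] 0.77 u 0.6159 z 0.1663
```

Request:
{"api": "carry_out", "payload": {
  "deltas": [
    [[0,0,0,0,-0.5],[0,0,0,0,-0.3],[0,0,-0.05,0,-0.3],[0,0,-0.15,0,-0.3],[0,0,-0.3,0,-0.3]]
  ]
}}

```text
clock: 27.3
tool_pos: [0.5869, -0.0478, 0.2665]
orientation: [179.9, -0.0, -84.5]
force: [0.8, -0.0, 0.6]
opening: 0.0307
gripper_force: 0.0
```

Request:
{"api": "carry_out", "payload": {
  "deltas": [
    [[0,0,-0.2,0,-0.3],[0,0.2,-0.2,0,-0.3],[0,0.4,-0.2,0,-0.3],[0,0.4,-0.2,0,-0.3],[0,0.4,-0.2,0,-0.3]]
  ]
}}

```text
clock: 27.8
tool_pos: [0.5077, -0.0555, 0.3082]
orientation: [-179.8, 0.0, -84.4]
force: [0.8, -0.0, -0.5]
opening: 0.0307
gripper_force: 0.0
```

```bash
python3 rb.py; python3 - <<'E'
from h import *
s=shot('wrist');s2=shot('scene')
c=np.round(proj(s2,(.60,-.0464,.167))).astype(int);b=s2['color'][c[1]-45:c[1]+45,c[0]-45:c[0]+45]
p=np.round(proj(s,(.59,-.048,.17))).astype(int);print(p);y0=np.clip(p[1]-100,0,280);x0=np.clip(p[0]-100,0,440)
cv2.imwrite('pics/fin.png',np.hstack([cv2.resize(s['color'][y0:y0+200,x0:x0+200],(400,400)),cv2.resize(b,(400,400),interpolation=2)])[:,:,::-1])
E
```

```text
clock 27.8 TCP u,v,z 0.5003752904730651 -0.10217794372930825 0.3081839692157584 F [ 0.7507 -0.0253 -0.4559] M [ 0.0356  0.0632 -0.0238] 0.030724644266521967 0.0 [-179.8056    0.0056  -84.4286]
scene ring_bow [302.7 262.7] 0.74 u 0.6051 z 0.1638
scene pin_grip [308.6 246. ] 0.65 u 0.5682 z 0.1663
scene pin_tip [301.2 266.2] 0.91 u 0.6141 z 0.1656
wrist ring_bow [170.7 229.2] 0.66 u 0.6137 z 0.178
wrist pin_grip [235.2 225. ] 0.96 u 0.5658 z 0.1654
wrist pin_tip [172.9 225.7] 0.83 u 0.6156 z 0.168
[212 226]
```

View pics/fin.png

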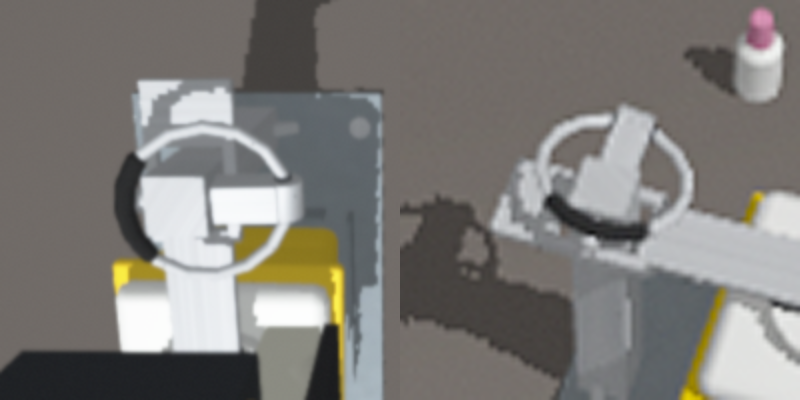

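The final view shows the ring folded over the post with its black sleeve on the shank's far end. The head is flush against the post, the bar is down, and the gripper is clear. I'll hand it in.

```bash
python3 -c "
from plant import ctrl
print(ctrl.close_job())"
```

```text
the job is handed in; nothing more can be done
None
```

The job is handed in: in the last pictures the bar is down over the bin's lid, the linchpin is home in the post, its ring is snapped over onto the far end, and the gripper is clear, but the hand-in call returned no verdict.

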